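# Put the jar of bearing balls away in the bench rack

### The arm

A 6-joint arm with a two-finger parallel gripper is mounted at the origin on the work surface. World frame = base frame: x ahead of the robot, y to its left, z up, the work surface at z = 0. Lengths are in m, angles in rad, forces in N, time in s.
With the tool pointing down it reaches from about 0.35 to 0.975 m from the base axis. Payload 4.9 kg.
Tool frame: the origin (TCP) lies on the mounting face of the last link; the fingertips stand 173 mm ahead of it and the grasp point (between the pads) lies 155 mm ahead of it (tcp_to_grasp is the distance from the TCP to the grasp point, in m); z points along the fingers, y is the line along which they close (so a half turn about z gives the same grasp; the last joint's range is limited). The gripper opens to 85 mm and grips with 20 to 120 N. Pads are 22 mm wide; open, the fingers measure 114 mm over their backs; the gripper's body (76 mm by 85 mm) begins 54 mm behind the grasp point. The pads swing forward as they close: fully open they stand 13 mm farther back than shut.
Start: joints at [1.102, 0.053, 1.613, -0, 1.476, -0.119], TCP at [0.214, 0.587, 0.405] pointing down, gripper open.
Joint ranges: [-3.01, 3.01], [-1.01, 2.22], [0.06, 2.58], [-1.02, 4.17], [0.09, 2.62], [-3.14, 3.14]. Speed limits (rad/s): [2.57, 2.57, 3.14, 3.14, 3.14, 3.14].

### API

Orientations are given as a rotation vector (axis times angle).
In Python, from station import get_obs, get_image, calibration, finish_job, tcp_to_grasp gives the robot as it stands. The module is installed in compiled form; this text tells all that it offers.
- The arm moves only by the tool arm_command, never from a script. Its argument "plan" is a list that holds one entry, the list of rows, each a list of 6 numbers: the shift along the tool's x, y, z in cm, then the turn, a rotation vector about the tool's x, y, z in rad. A call has 1 to 12 rows; each row is the pose to reach, as a shift and turn from the pose commanded when the call began, along the tool's axes at that moment; what a row does not reach only later rows make up. A row lasts 1/12 s, in which the tool goes at most 41.7 mm and 7.16 degrees, less where a joint would pass 70% of its speed; a pose out of reach is approached as far as the arm can. A call with a gripper value outside its range is refused whole. "gripper" is the closure, from -1 (fully open) to 1 (shut), set as the call begins (left out, the last holds). The fingers move at their own pace and stop on an object; "force" is the grip in N (left out, the last holds). Time passes only in rows, so rows that repeat a pose let the fingers close. It gives the time, the measured TCP pose, the force, the opening and the grip force at its end, in the units of the state.
- get_obs(): the state, without advancing time (a new reading comes with each control period).
- get_image(name): name is "scene" or "top" or "wrist"; returns (picture, depth): 400x640x3 uint8, blue, green, red; 400x640 float32, m along the optical axis (not along the pixel's ray), 0 where there is no reading.
- calibration(name): a dict with "fx", "fy", "cx", "cy" (pixels), "dist" ([k1, k2, p1, p2, k3] as OpenCV has them; the pictures are not rectified), "pose" (4x4, takes a point from camera to world coordinates). Camera axes: x right, y up, looking along -z (the intrinsics and any distortion apply to the point x, -y, -z); pixel columns grow to the right and rows downward; lengths in m; the calibration is good to about 2 mm. A picture is of the moment at which its call begins: read the wrist's pose just before it. calibration takes no time and is no camera call; for the wrist camera it gives the pose at the moment of the call.
- finish_job(): hands the job in; it is judged then, once.
The state is a dict: "t": time; "q": joint angles; "dq": joint speeds; "effort": joint torques, N m; "tool_pos": TCP position; "tool_rot": TCP orientation; "contact_force": force on the tool from outside, world axes, zero at the start; "wrist_torque": the same for the moment, N m; "opening": finger opening in m; "grip_force": force on a finger pad.
Only numpy, scipy, OpenCV 4.12 (cv2) and the standard library are available. Lean on these libraries where they do the work, as an engineer would, in place of code of your own. Each camera call takes 0.05 s, during which the arm holds its last target. There are 200 camera calls.

### The job

Put the red-lidded glass jar away: first slide it straight over against the rack's back rail, then push it along the rail, on the bench and against the rail all the way, into the open bay until it sits fully home against the divider that ends the bay. Then swing the yellow keeper fully shut across the bay behind it. It is glass against steel, so feel your way and never press hard, and leave the other things on the bench alone.

Things in the scene. Friction and masses are not known exactly. Their poses are not given: they have to be found in the camera images.
- jar: Loose upright glass jar full of steel balls, red lid, 100 mm diameter, 90 mm high, 0.5 to 0.95 kg: too wide to grip, so it is pushed. Origin: centre of its underside; z up. Smooth glass (friction 0.2 to 0.35): it slides under 1 to 3.5 N. It follows the rail when touched nearly straight behind, 3 to 8 mm off its centre line on the side away from the rail; further off, it wedges.
- rack: Steel rack screwed to the bench, the bare bench its floor; z up. Its origin lies on the bench; +y is the way the jar is slid home; +x points to the back rail, an upright face at x = +50 mm. The bay's end stop is a plate divider (8 mm thick, 51 mm high, across the bay) clamped in slots with its face somewhere from y = +40 to +60 mm: not measured, so feel for it. It does not give under 25 N.
- rail_end (a point): Top of the back rail's face at its open end (rack x = +50, y = -330, z = +55 mm). The rail runs straight from here along the rack's +y for 507 mm, 55 mm high.
- cheek_end (a point): Top of the near cheek's inner face where it begins (rack x = -54.5, y = -30, z = +42 mm). The cheek runs from here past the end stop, parallel to the rail, so the open bay is 4.5 mm wider than the jar; before it a lead-in, as high, flares out to rack x = -67, y = -63 mm.
- keeper (a joint): Angle of the yellow keeper, a flat bar that turns level about an upright pivot on the rack: 0 = fully shut (it points along the rack's +x, across the bay behind the jar, on its stop), 1.57 = it points along the rack's -y, larger = swung further out towards the rack's -x (2.6 at most). It stays where it is left; about 0.6 N at the knob turns it.
- keeper_pivot (a point): The keeper's pivot axis at the bar's mid-height, fixed to the rack at x = -70, y = -66, z = +50 mm in the rack's frame (axes as the rack's). Pivot boss 18 mm diameter, standing on a post 14 mm in diameter.
- keeper_knob (a point): Point on the keeper 82 mm from the pivot axis, 59 mm above the bench, at the foot of its black knob (14 mm diameter, 22 mm tall). The bar is 6 mm thick, 18 mm high (41 to 59 mm above the bench) and ends 89 mm from the pivot. When shut, its inner face (rack y = -63 mm) is 3 to 23 mm behind a jar that is fully home.
- stored_jar: The same kind of jar with a blue lid, stored in the next bay beyond the end stop; origin under its middle; leave alone.
- pedal: Loose black bicycle pedal, 94 x 110 x 20 mm, lying on the bench on the near side of the rack; origin under its middle; leave alone.
- wrench: Loose steel wrench, 150 mm long, lying flat on the bench beyond the rail's open end; origin under its middle; leave alone.
- lube: Loose green lube bottle, 38 mm diameter, 125 mm tall, standing beside the rack; origin under its middle; leave alone.

How it is judged:
By the outcome, as a careful person would: the job done as asked, in the order asked, and still so for the second after the job is handed in, with the robot touching nothing.
It also fails if it takes over 72 s, if anything falls off the work surface, if the arm or the gripper's body presses on something with over 40 N, if the wrist force passes 120 N, or if a joint passes its speed limit or range.

## Working session

There is one attempt and no reset: what is moved stays moved. The work goes in short steps, Python scripts to look and compute and a tool call to move; the robot and the scene stay as the last step left them, time stands still between calls to the robot, and variables do not carry over. Pictures are saved under pics/ and viewed, at most 10 in all, crops included, and the job is handed in when it is done.

Besides the shell and the picture viewer there is one more tool, called after "Call:" by a JSON object that holds its "method" and its "body", one argument or row to a line. arm_command: Moves the arm, as the interface text tells. Its arguments: {"type":"object","properties":{"plan":{"type":"array"},"gripper":{"type":"number"},"force":{"type":"number"}},"required":["plan"]}

```bash
mkdir -p pics; cat > h.py <<'E'
import numpy as np, cv2
from station import *
from scipy.spatial.transform import Rotation as R
def pts(n, px, cal=None, z=0.0):
    c=cal or calibration(n); K=np.array([[c['fx'],0,c['cx']],[0,c['fy'],c['cy']],[0,0,1.]])
    u=cv2.undistortPoints(np.array(px,float).reshape(-1,1,2),K,np.array(c['dist'],float)).reshape(-1,2)
    P=np.array(c['pose']); d=np.c_[u[:,0],-u[:,1],-np.ones(len(u))]@P[:3,:3].T; o=P[:3,3]
    return o+d*((z-o[2])/d[:,2])[:,None]
def dpts(n,px,dep,cal=None):
    c=cal or calibration(n); K=np.array([[c['fx'],0,c['cx']],[0,c['fy'],c['cy']],[0,0,1.]])
    px=np.array(px,float).reshape(-1,2)
    u=cv2.undistortPoints(px.reshape(-1,1,2),K,np.array(c['dist'],float)).reshape(-1,2)
    P=np.array(c['pose']); D=np.array([dep[int(v),int(w)] for w,v in px])[:,None]
    return P[:3,3]+(np.c_[u[:,0],-u[:,1],-np.ones(len(u))]*D)@P[:3,:3].T
E
python3 - <<'E'
from h import *
for n in('top','scene'):
    im,d=get_image(n); cv2.imwrite(f'pics/{n}.png',im); np.save(f'{n}.npy',d)
o=get_obs(); print(o, tcp_to_grasp)
for n in('top','scene'): print(calibration(n))
E
```

```text
{'t': 0.1, 'q': array([ 1.10198322e+00,  5.32871112e-02,  1.61417317e+00, -2.02803158e-05,
        1.47598947e+00, -1.19012616e-01]), 'dq': array([-0.00129824, -0.001159  , -0.00380547,  0.00040196,  0.00118608,
        0.00039185]), 'effort': array([ 9.23345215e-04, -3.94898486e+01, -3.71366215e+01, -2.70225208e-06,
        3.90272849e-03,  1.98830162e-05]), 'tool_pos': array([0.21409015, 0.58692452, 0.40357812]), 'tool_rot': array([-5.46574767e-01, -3.09315274e+00,  2.80075231e-03]), 'contact_force': array([ 0.32241761,  0.71747464, -0.39510012]), 'wrist_torque': array([-0.02273666,  0.04279035, -0.04880379]), 'grip_force': 0.0, 'opening': 0.08554766760983482} 0.1547
{'fx': 389.88950433114275, 'fy': 389.88950433114275, 'cx': 323.9172532576936, 'cy': 193.6459791181187, 'dist': array([-0.05036091,  0.        ,  0.        ,  0.        ,  0.        ]), 'pose': array([[ 0.02109951,  0.98947809, -0.14313598,  0.4579419 ],
       [-0.99963629,  0.02328434,  0.013606  ,  0.03591093],
       [ 0.01679566,  0.14279685,  0.9896095 ,  1.08907738],
       [ 0.        ,  0.        ,  0.        ,  1.        ]])}
{'fx': 460.18920870152743, 'fy': 460.18920870152743, 'cx': 323.6411520309344, 'cy': 199.15443017198209, 'dist': array([-0.0541038,  0.       ,  0.       ,  0.       ,  0.       ]), 'pose': array([[-0.79492618, -0.49271898,  0.35400618,  0.95560226],
       [ 0.60661473, -0.65560856,  0.44966208,  0.47293947],
       [ 0.01053244,  0.57219352,  0.820051  ,  0.89650267],
       [ 0.        ,  0.        ,  0.        ,  1.        ]])}
```

View pics/top.png

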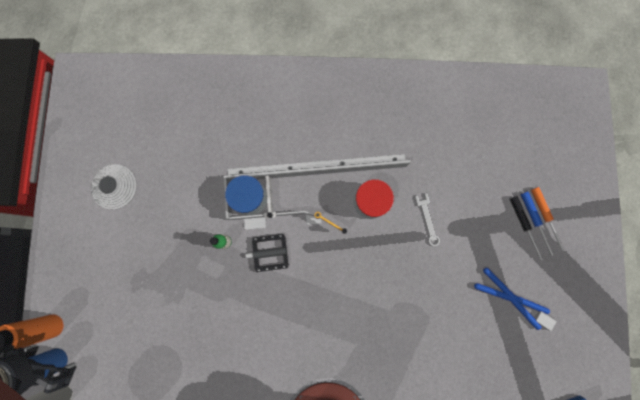

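View pics/scene.png

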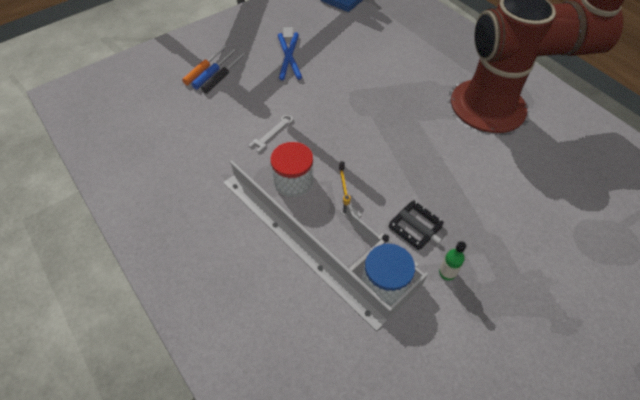

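The top view shows the red lid at (375,198), the blue lid at (245,194), the rail from (228,172) to (408,160), the keeper pivot at (317,215) and its knob at (345,231). The rack's +y runs left in the image (world +y) and its +x runs up (world +x). The wrench is at (428,220) and the pedal at (270,252). The scene view agrees.

```bash
python3 - <<'E'
from h import *
im=cv2.imread('pics/top.png'); d=np.load('top.npy')
cv2.imwrite('pics/crop.png',cv2.resize(im[145:265,205:445],None,fx=3.3,fy=3.3,interpolation=cv2.INTER_CUBIC))
for n in('top','scene'):
    im=cv2.imread(f'pics/{n}.png'); hsv=cv2.cvtColor(im,cv2.COLOR_BGR2HSV); h,s,v=cv2.split(hsv)
    roi=np.zeros_like(h); 
    if n=='top': roi[145:265,205:445]=1
    else: roi[130:300,200:480]=1
    for nm,m,z in(('red',((h<6)|(h>174))&(s>150)&(v>90),.09),('blue',(h>100)&(h<125)&(s>120),.09),('yel',(h>12)&(h<32)&(s>130)&(v>90),.059),('green',(h>45)&(h<85)&(s>100),.12)):
        m=(m&(roi>0)).astype(np.uint8)
        k,l,st,ce=cv2.connectedComponentsWithStats(m)
        i=1+np.argmax(st[1:,4]); 
        p=pts(n,[ce[i]],z=z)[0]; ys,xs=np.where(l==i); c=cv2.convexHull(np.c_[xs,ys].astype(np.int32))
        w=pts(n,c.reshape(-1,2),z=z); print(n,nm,ce[i].round(1),st[i,4],p.round(4),cv2.minAreaRect(w[:,:2].astype(np.float32)))
E
```

```text
top red [374.3 197.8] 1039 [ 0.5947 -0.1086  0.09  ] ((0.5954732298851013, -0.10874472558498383), (0.09165371209383011, 0.0941283106803894), 27.539724349975586)
top blue [243.9 193.7] 1066 [0.5974 0.2291 0.09  ] ((0.5970757007598877, 0.22885751724243164), (0.0941847711801529, 0.0932604968547821), 2.5083611011505127)
top yel [326.3 220.2] 59 [0.5361 0.0138 0.059 ] ((0.5310791730880737, 0.010678451508283615), (0.07885600626468658, 0.013845330104231834), 55.17250442504883)
top green [219.9 241. ] 109 [0.4739 0.2768 0.12  ] ((0.4740234613418579, 0.2775329053401947), (0.029456067830324173, 0.027047540992498398), 1.41274094581604)
scene red [291.4 159.1] 1117 [ 0.5986 -0.1018  0.09  ] ((0.599420964717865, -0.102414071559906), (0.09748872369527817, 0.09144379943609238), 53.12580108642578)
scene blue [389.6 266.6] 1744 [0.6018 0.2351 0.09  ] ((0.6007691621780396, 0.23385511338710785), (0.09724500775337219, 0.09347470849752426), 52.89546585083008)
scene yel [344.4 189. ] 110 [0.5397 0.0197 0.059 ] ((0.5347470045089722, 0.016305595636367798), (0.09301543235778809, 0.016095438972115517), 56.686180114746094)
scene green [454.4 258. ] 268 [0.5042 0.3055 0.12  ] ((0.5038890838623047, 0.30536535382270813), (0.03994575887918472, 0.03242012858390808), 42.95077896118164)
```

View pics/crop.png

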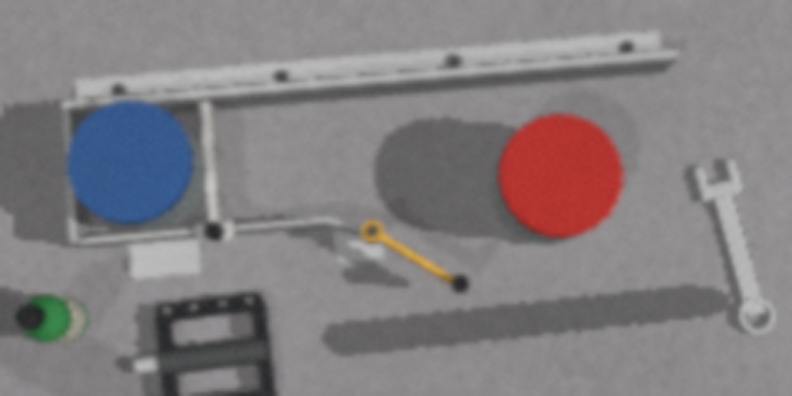

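The crop shows the rail's inner top edge from (65,104) to (678,55), the divider's near face at x≈216, the pivot boss at (371,230), the knob at (460,283) and the cheek end at about (305,222).

```bash
python3 - <<'E'
from h import *
f=lambda u,v,z: pts('top',[[205+u/3.3,145+v/3.3]],z=z)[0]
a=f(678,55,.055);b=f(65,104,.055);print('rail',a,b,np.linalg.norm(b-a))
y=(b-a)/np.linalg.norm(b-a);print('yaw',np.arctan2(-y[0],y[1]))
x=np.array([y[1],-y[0],0])
piv=f(371,230,.059); kn=f(460,283,.081);print('piv',piv,'knob',kn,np.linalg.norm((kn-piv)[:2]))
o1=a-.05*x+.330*y; o2=piv+.07*x+.066*y; print(o1,o2)
for n,p in(('piv',piv),('knob',kn),('jar',np.array([.597,-.106,0])),('blue',np.array([.599,.2315,0])),('div',f(216,160,.051)),('divtop',f(213,104,.051)),('cheek',f(305,222,.042)),('ped',f(215,350,.02)),('pedtopright',f(262,293,.02)),('pedspindle',f(130,365,.02)),('wr1',f(695,170,.005)),('lube',f(40,318,.12))):
    print(n,p.round(4),'rack',((p-o1)@x).round(4),((p-o1)@y).round(4))
c=calibration('wrist');print(c['pose'],c['fx'])
E
```

```text
rail [ 0.7012709  -0.21269682  0.055     ] [0.64784801 0.2900049  0.055     ] 0.5055324131289664
yaw 0.10587417020259379
piv [0.55020262 0.03775581 0.059     ] knob [ 0.50823401 -0.03283626  0.081     ] 0.08212553778675197
[0.61667763 0.11017154 0.055     ] [0.61283601 0.1107836  0.059     ]
piv [0.5502 0.0378 0.059 ] rack -0.0738 -0.065
knob [ 0.5082 -0.0328  0.081 ] rack -0.1229 -0.1307
jar [ 0.597 -0.106  0.   ] rack -0.0424 -0.2129
blue [0.599  0.2315 0.    ] rack -0.0048 0.1225
div [0.6051 0.1653 0.051 ] rack -0.0056 0.056
divtop [0.6514 0.1696 0.051 ] rack 0.0408 0.0555
cheek [0.557  0.0918 0.042 ] rack -0.0612 -0.012
ped [0.4518 0.1637 0.02  ] rack -0.1583 0.0707
pedtopright [0.4994 0.1267 0.02  ] rack -0.1149 0.0288
pedspindle [0.438 0.233 0.02 ] rack -0.1647 0.141
wr1 [ 0.6126 -0.2382  0.005 ] rack -0.0408 -0.346
lube [0.473  0.2836 0.12  ] rack -0.1246 0.1876
[[ 0.34126181 -0.90143048 -0.26638968  0.14692855]
 [ 0.93996589  0.32662921  0.09888119  0.61116546]
 [-0.00212387 -0.28414158  0.95877998  0.37245372]
 [ 0.          0.          0.          1.        ]] 279.707300399408
```

```bash
cat >> h.py <<'E'
YAW=.106; O=np.array([.615,.1105])
X=np.array([np.cos(YAW),np.sin(YAW)]); Y=np.array([-np.sin(YAW),np.cos(YAW)])
def torack(p): d=np.array(p)[:2]-O; return np.array([d@X,d@Y])
def state():
    o=get_obs(); r=R.from_rotvec(o['tool_rot']); M=r.as_matrix()
    print('t %.2f'%o['t'],'rack mm',(torack(o['tool_pos'])*1e3).round(1),'z %.1f'%(o['tool_pos'][2]*1e3),'x-axis yaw rel rack %.3f'%(np.arctan2(M[1,0],M[0,0])-YAW),
     'F rack',(np.array([o['contact_force'][:2]@X,o['contact_force'][:2]@Y,o['contact_force'][2]])).round(2),'open %.3f'%o['opening'],'q6 %.2f'%o['q'][5])
    return o,M
def go(rx,ry,z,head):
    "rack mm target, z mm, heading of tool x rel. rack; prints shift cm & rotvec"
    o,M=state(); w=np.r_[O+X*rx/1e3+Y*ry/1e3,z/1e3]; s=M.T@(w-o['tool_pos'])*100
    a=head+YAW; T=np.c_[[np.cos(a),np.sin(a),0],[np.sin(a),-np.cos(a),0],[0,0,-1]]
    print('->',s.round(2),(R.from_matrix(M.T@T).as_rotvec()).round(3))
E
python3 -c "
from h import *
for hd in (0,np.pi): go(-130,-213,320,hd)
print(calibration('wrist')['pose'][:3,3]-get_obs()['tool_pos'])"
```

```text
t 0.10 rack mm [-348.3  516.2] z 403.6 x-axis yaw rel rack 2.686 F rack [ 0.4   0.68 -0.4 ] open 0.086 q6 -0.12
-> [-51.7  -55.85   8.45] [-1.000e-03  2.000e-03  2.686e+00]
t 0.10 rack mm [-348.3  516.2] z 403.6 x-axis yaw rel rack 2.686 F rack [ 0.4   0.68 -0.4 ] open 0.086 q6 -0.12
-> [-51.7  -55.85   8.45] [-0.002 -0.001 -0.456]
[-0.0671616   0.02424094 -0.03112441]
```

Call:
{"method": "arm_command", "body": {
  "plan": [
    [[-2.5,-2.7,0.4,0,0,-0.02],[-6,-6.5,1,0,0,-0.05],[-9,-9.7,1.5,0,0,-0.08],[-11.8,-12.7,2,0,0,-0.1],[-14.5,-15.6,2.5,0,0,-0.13],[-17.2,-18.6,3,0,0,-0.15],[-20,-21.6,3.4,0,0,-0.18],[-22.7,-24.5,3.8,0,0,-0.2],[-25.4,-27.4,4.2,0,0,-0.22],[-28.1,-30.4,4.6,0,0,-0.25],[-30.8,-33.3,5,0,0,-0.27],[-33.5,-36.2,5.4,0,0,-0.3]]
  ],
  "gripper": 1,
  "force": 40
}}

```text
t: 1.1
tool_pos: [0.4044, 0.1311, 0.3504]
tool_rot: [0.076, 3.14, 0.0]
contact_force: [0.9, 0.3, 0.6]
opening: -0.0
grip_force: 0.0
```

```bash
python3 -c "
from h import *
go(-130,-213,320,np.pi)"
```

```text
t 1.10 rack mm [-207.2   42.7] z 350.4 x-axis yaw rel rack 2.987 F rack [0.96 0.22 0.55] open -0.000 q6 -1.38
-> [-11.56 -24.08   3.04] [ 0.     0.    -0.154]
```

Call:
{"method": "arm_command", "body": {
  "plan": [
    [[-1.2,-2.4,0.3,0,0,-0.02],[-2.8,-5.8,0.7,0,0,-0.04],[-4.5,-9.3,1.1,0,0,-0.06],[-6.1,-12.7,1.6,0,0,-0.08],[-7.8,-16.2,2.1,0,0,-0.1],[-9.4,-19.6,2.5,0,0,-0.12],[-10.7,-22.3,2.8,0,0,-0.14],[-11.5,-24.1,3,0,0,-0.154],[-11.5,-24.1,3,0,0,-0.154],[-11.5,-24.1,3,0,0,-0.154]]
  ]
}}

```text
t: 1.93
tool_pos: [0.5072, -0.114, 0.3201]
tool_rot: [0.16, -3.136, -0.002]
contact_force: [-0.0, -0.2, -0.4]
opening: 0.0001
grip_force: 0.0
```

```bash
python3 - <<'E'
from h import *
state(); c=calibration('wrist'); im,d=get_image('wrist'); cv2.imwrite('pics/w1.png',im)
hsv=cv2.cvtColor(im,cv2.COLOR_BGR2HSV); h,s,v=cv2.split(hsv)
m=(((h<6)|(h>174))&(s>150)&(v>80)).astype(np.uint8)
k,l,st,ce=cv2.connectedComponentsWithStats(m); i=1+np.argmax(st[1:,4]); print(ce[i],st[i])
ys,xs=np.where(l==i); hull=cv2.convexHull(np.c_[xs,ys].astype(np.int32)).reshape(-1,2)
w=pts('wrist',hull,c,.09); (cx,cy),r=cv2.minEnclosingCircle(w[:,:2].astype(np.float32)); print(cx,cy,r,torack([cx,cy]))
import pickle; pickle.dump((c,d),open('w1.pkl','wb'))
E
```

```text
t 1.93 rack mm [-130.9 -211.9] z 320.1 x-axis yaw rel rack -3.145 F rack [-0.03 -0.25 -0.4 ] open 0.000 q6 -2.04
[280.75076923 272.04307692] [268 258  26  26 325]
0.5570454597473145 -0.14181403815746307 0.015390753746032715 [-0.08432449 -0.24476618]
```

View pics/w1.png

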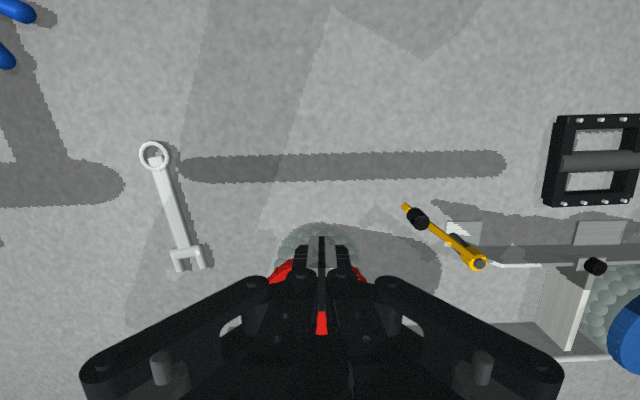

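The wrist view shows the pivot at (478,264), the knob top at (418,218), the wrench head at (190,262), and the jar hidden behind the gripper at (320,250).

```bash
python3 - <<'E'
from h import *
import pickle; c,d=pickle.load(open('w1.pkl','rb'))
for n,p,z in(('piv',(478,264),.059),('knob',(416,213),.081),('wrench',(190,258),.005)): print(n,(torack(pts('wrist',[p],c,z)[0])*1e3).round(1))
go(-125,-213,203,np.pi); go(-125,-213,280,np.pi)
E
```

```text
piv [-71.6 -65.7]
knob [-130.  -137.2]
wrench [ -49.8 -361.9]
t 1.98 rack mm [-131. -211.] z 320.2 x-axis yaw rel rack -3.144 F rack [ 0.01 -0.42  0.35] open -0.000 q6 -2.04
-> [-0.61 -0.21 11.72] [ 0.001 -0.001 -0.003]
t 1.98 rack mm [-131. -211.] z 320.2 x-axis yaw rel rack -3.144 F rack [ 0.01 -0.42  0.35] open -0.000 q6 -2.04
-> [-0.6  -0.2   4.02] [ 0.001 -0.001 -0.003]
```

Call:
{"method": "arm_command", "body": {
  "plan": [
    [[0,-0.1,2,0,0,0],[0,-0.2,5,0,0,0],[0,-0.2,8,0,0,0],[0,-0.2,10.5,0,0,0],[0,-0.2,11.7,0,0,0],[0,-0.2,11.7,0,0,0],[-0.5,-0.2,11.7,0,0,0],[-1,-0.2,11.7,0,0,0],[-1.3,-0.2,11.7,0,0,0],[-1.5,-0.2,11.7,0,0,0],[-1.6,-0.2,11.7,0,0,0],[-1.6,-0.2,11.7,0,0,0]]
  ]
}}

```text
t: 2.98
tool_pos: [0.5241, -0.1138, 0.2046]
tool_rot: [-0.164, 3.136, -0.001]
contact_force: [-0.8, -0.7, -0.8]
opening: 0.0003
grip_force: 0.0
```

```bash
python3 -c "
from h import *
state()"
```

```text
t 2.98 rack mm [-114.2 -213.5] z 204.6 x-axis yaw rel rack -3.143 F rack [-0.82 -0.59 -0.75] open 0.000 q6 -2.03
```

Call:
{"method": "arm_command", "body": {
  "plan": [
    [[-0.2,0,0,0,0,0],[-0.4,0,0,0,0,0],[-0.6,0,0,0,0,0],[-0.8,0,0,0,0,0],[-1.0,0,0,0,0,0],[-1.2,0,0,0,0,0],[-1.4,0,0,0,0,0],[-1.6,0,0,0,0,0],[-1.8,0,0,0,0,0],[-2.0,0,0,0,0,0],[-2.2,0,0,0,0,0],[-2.4,0,0,0,0,0]]
  ]
}}

```text
t: 3.98
tool_pos: [0.5475, -0.1112, 0.2037]
tool_rot: [0.164, -3.137, -0.0]
contact_force: [-1.5, -0.6, -0.5]
opening: 0.0001
grip_force: 0.0
```

```bash
cat >> h.py <<'E'
def redlid():
    im,d=get_image('top'); h,s,v=cv2.split(cv2.cvtColor(im,cv2.COLOR_BGR2HSV)); m=((h<6)|(h>174))&(s>150)&(v>90)
    m[:145]=0;m[265:]=0;m[:,:205]=0;m[:,445:]=0
    p=cv2.findContours(m.astype(np.uint8),0,1)[0]; p=max(p,key=cv2.contourArea).reshape(-1,2)
    w=pts('top',p,z=.09)[:,:2].astype(np.float32); c,r=cv2.minEnclosingCircle(w)
    print('lid rack mm (top cam)',(torack(c)*1e3).round(1),'r %.3f'%r,'bbox centre',((torack(w.min(0)/2+w.max(0)/2))*1e3).round(1))
    return im
E
python3 -c "
from h import *
state();cv2.imwrite('pics/t2.png',redlid())"
```

```text
t 3.98 rack mm [ -90.6 -213.3] z 203.7 x-axis yaw rel rack -3.143 F rack [-1.6  -0.45 -0.5 ] open 0.000 q6 -2.01
lid rack mm (top cam) [ -22.6 -213.4] r 0.047 bbox centre [ -13.6 -213. ]
```

Call:
{"method": "arm_command", "body": {
  "plan": [
    [[-0.2,0,0,0,0,0],[-0.4,0,0,0,0,0],[-0.6,0,0,0,0,0],[-0.8,0,0,0,0,0],[-1.0,0,0,0,0,0],[-1.2,0,0,0,0,0],[-1.2,0,0,0,0,0]]
  ]
}}

```text
t: 4.62
tool_pos: [0.5598, -0.11, 0.204]
tool_rot: [-0.164, 3.136, -0.0]
contact_force: [-1.9, -0.3, 0.3]
opening: 0.0
grip_force: 0.0
```

```bash
python3 -c "
from h import *
state();cv2.imwrite('pics/t3.png',redlid()[130:270,250:450])"
```

```text
t 4.62 rack mm [ -78.2 -213.4] z 204.0 x-axis yaw rel rack -3.143 F rack [-1.9  -0.09  0.28] open 0.000 q6 -2.00
lid rack mm (top cam) [ -10.6 -212.1] r 0.047 bbox centre [-2.000e-01 -2.117e+02]
```

Call:
{"method": "arm_command", "body": {
  "plan": [
    [[-0.1,0,0,0,0,0],[-0.2,0,0,0,0,0],[-0.3,0,0,0,0,0],[-0.4,0,0,0,0,0],[-0.5,0,0,0,0,0],[-0.6,0,0,0,0,0],[-0.6,0,0,0,0,0]]
  ]
}}

```text
t: 5.25
tool_pos: [0.5655, -0.1093, 0.2038]
tool_rot: [-0.164, 3.137, 0.0]
contact_force: [-2.3, -1.1, 0.9]
opening: -0.0002
grip_force: 0.0
```

Call:
{"method": "arm_command", "body": {
  "plan": [
    [[-0.1,0,0,0,0,0],[-0.2,0,0,0,0,0],[-0.2,0,0,0,0,0]]
  ]
}}

```text
t: 5.5
tool_pos: [0.5674, -0.1091, 0.2037]
tool_rot: [-0.164, 3.137, 0.0]
contact_force: [-1.5, -0.5, 0.6]
opening: -0.0002
grip_force: 0.0
```

Call:
{"method": "arm_command", "body": {
  "plan": [
    [[-0.1,0,0,0,0,0],[-0.1,0,0,0,0,0]]
  ]
}}

```text
t: 5.67
tool_pos: [0.5683, -0.109, 0.2037]
tool_rot: [-0.164, 3.137, 0.0]
contact_force: [-2.2, -0.8, 0.3]
opening: 0.0003
grip_force: 0.0
```

```bash
python3 -c "
from h import *
state();redlid()"
```

```text
t 5.67 rack mm [ -69.6 -213.3] z 203.7 x-axis yaw rel rack -3.143 F rack [-2.24 -0.55  0.31] open 0.000 q6 -1.99
lid rack mm (top cam) [   1.6 -209.4] r 0.046 bbox centre [   6.9 -208.5]
```

Call:
{"method": "arm_command", "body": {
  "plan": [
    [[-0.1,0,0,0,0,0],[-0.1,0,0,0,0,0]]
  ]
}}

```text
t: 5.88
tool_pos: [0.5693, -0.1089, 0.2038]
tool_rot: [-0.164, 3.137, 0.0]
contact_force: [-3.0, -0.2, 0.2]
opening: 0.0001
grip_force: 0.0
```

Call:
{"method": "arm_command", "body": {
  "plan": [
    [[-0.1,0,0,0,0,0],[-0.1,0,0,0,0,0]]
  ]
}}

```text
t: 6.05
tool_pos: [0.5704, -0.1088, 0.2038]
tool_rot: [-0.164, 3.137, -0.0]
contact_force: [-2.6, -0.7, 0.1]
opening: 0.0
grip_force: 0.0
```

Call:
{"method": "arm_command", "body": {
  "plan": [
    [[-0.1,0,0,0,0,0],[-0.1,0,0,0,0,0]]
  ]
}}

```text
t: 6.22
tool_pos: [0.5714, -0.1087, 0.2038]
tool_rot: [-0.164, 3.137, -0.0]
contact_force: [-1.3, -0.7, -0.5]
opening: 0.0
grip_force: 0.0
```

Still sliding freely, so I'll continue.

Call:
{"method": "arm_command", "body": {
  "plan": [
    [[-0.1,0,0,0,0,0],[-0.1,0,0,0,0,0]]
  ]
}}

```text
t: 6.38
tool_pos: [0.5723, -0.1086, 0.2038]
tool_rot: [-0.164, 3.137, 0.0]
contact_force: [-2.2, -0.4, 0.0]
opening: 0.0
grip_force: 0.0
```

Call:
{"method": "arm_command", "body": {
  "plan": [
    [[-0.1,0,0,0,0,0],[-0.1,0,0,0,0,0]]
  ]
}}

```text
t: 6.55
tool_pos: [0.5728, -0.1086, 0.2035]
tool_rot: [0.164, -3.135, 0.0]
contact_force: [-6.6, -1.8, 1.2]
opening: 0.0003
grip_force: 0.0
```

Call:
{"method": "arm_command", "body": {
  "plan": [
    [[-0.1,0,0,0,0,0],[-0.1,0,0,0,0,0]]
  ]
}}

```text
t: 6.72
tool_pos: [0.5732, -0.1085, 0.2031]
tool_rot: [0.164, -3.132, -0.0]
contact_force: [-8.3, -1.5, 2.5]
opening: -0.0004
grip_force: 0.0
```

Call:
{"method": "arm_command", "body": {
  "plan": [
    [[0.5,0,0,0,0,0],[2,0,0,0,0,0],[4,0,0,0,0,0],[5,0,-2,0,0,0],[5,0,-5.5,0,0,0.1],[5,0,-9,0,0,0.22],[5,0.5,-10.5,0,0,0.34],[4.5,3,-10.5,0,0,0.46],[3.5,6,-10.5,0,0,0.58],[1,8.5,-10.5,0,0,0.7],[-2,8.7,-10.5,0,0,0.82],[-4,8.7,-10.5,0,0,0.94]]
  ]
}}

```text
t: 7.72
tool_pos: [0.6067, -0.0156, 0.3098]
tool_rot: [1.278, 2.866, 0.004]
contact_force: [-0.3, -0.6, 0.7]
opening: -0.0001
grip_force: 0.0
```

```bash
python3 -c "
from h import *
redlid(); print(torack([.5727,-.1086]));go(-6,-305,300,np.pi/2-.11); go(-6,-305,203,np.pi/2-.11)"
```

```text
lid rack mm (top cam) [ -13.1 -243.2] r 0.032 bbox centre [ -13.4 -245.8]
[-0.06524371 -0.21339484]
t 7.77 rack mm [ -19.6 -125.4] z 310.1 x-axis yaw rel rack 2.192 F rack [-1.52 -0.21  0.04] open -0.000 q6 -0.88
-> [-15.39  -9.35   1.02] [0.007 0.002 0.731]
t 7.77 rack mm [ -19.6 -125.4] z 310.1 x-axis yaw rel rack 2.192 F rack [-1.52 -0.21  0.04] open -0.000 q6 -0.88
-> [-15.35  -9.4   10.72] [0.007 0.002 0.731]
```

Call:
{"method": "arm_command", "body": {
  "plan": [
    [[-2,-1.2,0,0,0,0.1],[-4.5,-2.8,0,0,0,0.2],[-7,-4.3,0,0,0,0.32],[-9.5,-5.8,0,0,0,0.44],[-12,-7.3,0,0,0,0.56],[-14,-8.5,0,0,0,0.68],[-15.4,-9.4,0,0,0,0.73],[-15.4,-9.4,1.5,0,0,0.73],[-15.4,-9.4,4.5,0,0,0.73],[-15.4,-9.4,7.5,0,0,0.73],[-15.4,-9.4,10,0,0,0.73],[-15.4,-9.4,10.7,0,0,0.73]]
  ]
}}

```text
t: 8.77
tool_pos: [0.6361, -0.1931, 0.1955]
tool_rot: [-2.208, -2.223, 0.004]
contact_force: [-0.8, 0.8, -1.3]
opening: 0.0001
grip_force: 0.0
```

```bash
python3 -c "
from h import *
im=redlid(); go(-6,-290,203,np.pi/2-.11)
cv2.imwrite('pics/t4.png',cv2.resize(im[130:270,230:450],None,fx=3.3,fy=3.3))"
```

```text
lid rack mm (top cam) [  -2.7 -214.6] r 0.048 bbox centre [  -2.6 -214. ]
t 8.82 rack mm [ -10.9 -304.3] z 196.1 x-axis yaw rel rack 1.472 F rack [-1.4   0.78 -0.25] open -0.000 q6 -0.41
-> [ 1.48  0.34 -0.69] [-0.007 -0.004  0.011]
```

View pics/t4.png

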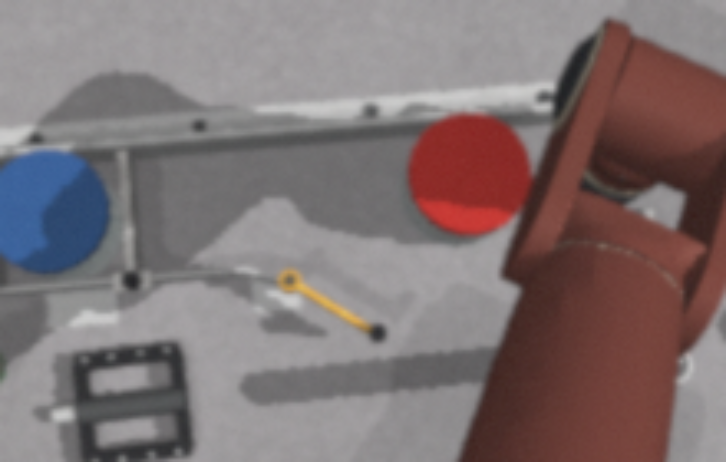

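The picture shows the jar at the rail, with its lid at (470,174) touching the rail edge. The keeper is untouched, its boss at (290,280) and its knob at (377,333).

Call:
{"method": "arm_command", "body": {
  "plan": [
    [[0,0.4,-0.3,0,0,0.01],[0.3,0.4,-0.7,0,0,0.01],[0.7,0.35,-0.7,0,0,0.01],[1.1,0.3,-0.7,0,0,0.01],[1.5,0.25,-0.7,0,0,0.01],[1.7,0.23,-0.7,0,0,0.01],[1.7,0.23,-0.7,0,0,0.01]]
  ]
}}

```text
t: 9.4
tool_pos: [0.6406, -0.1773, 0.2091]
tool_rot: [2.226, 2.217, 0.0]
contact_force: [0.5, -0.3, 0.3]
opening: -0.0003
grip_force: 0.0
```

```bash
python3 -c "
from h import *
go(-7,-250,203,np.pi/2-.11); go(-7,-80,203,np.pi/2-.11)"
```

```text
t 9.40 rack mm [  -4.9 -288.9] z 209.1 x-axis yaw rel rack 1.461 F rack [ 0.43 -0.33  0.34] open -0.000 q6 -0.38
-> [ 3.84 -0.63  0.61] [ 0.  0. -0.]
t 9.40 rack mm [  -4.9 -288.9] z 209.1 x-axis yaw rel rack 1.461 F rack [ 0.43 -0.33  0.34] open -0.000 q6 -0.38
-> [20.74 -2.5   0.61] [ 0.  0. -0.]
```

Call:
{"method": "arm_command", "body": {
  "plan": [
    [[0.2,-0.05,0.1,0,0,0],[0.4,-0.1,0.2,0,0,0],[0.6,-0.15,0.3,0,0,0],[0.8,-0.2,0.4,0,0,0],[1.0,-0.22,0.4,0,0,0],[1.2,-0.25,0.4,0,0,0],[1.4,-0.27,0.4,0,0,0],[1.6,-0.3,0.4,0,0,0],[1.8,-0.33,0.4,0,0,0],[2.0,-0.36,0.4,0,0,0],[2.2,-0.39,0.4,0,0,0],[2.4,-0.42,0.4,0,0,0]]
  ]
}}

```text
t: 10.4
tool_pos: [0.6365, -0.154, 0.2048]
tool_rot: [2.227, 2.216, -0.001]
contact_force: [-2.0, -3.3, 0.4]
opening: 0.0002
grip_force: 0.0
```

```bash
python3 -c "
from h import *
redlid();go(-7,-80,203,np.pi/2-.11)"
```

```text
lid rack mm (top cam) [  -2.9 -202.1] r 0.048 bbox centre [  -1.9 -193. ]
t 10.45 rack mm [  -6.5 -264.8] z 204.8 x-axis yaw rel rack 1.460 F rack [-0.77 -2.04 -1.05] open -0.000 q6 -0.35
-> [18.36 -2.1   0.18] [ 0.    -0.    -0.001]
```

Call:
{"method": "arm_command", "body": {
  "plan": [
    [[0.3,-0.03,0,0,0,0],[0.6,-0.07,0,0,0,0],[0.9,-0.1,0,0,0,0],[1.2,-0.13,0,0,0,0],[1.5,-0.17,0,0,0,0],[1.8,-0.2,0,0,0,0],[2.1,-0.23,0,0,0,0],[2.4,-0.26,0,0,0,0],[2.7,-0.3,0,0,0,0],[3.0,-0.33,0,0,0,0],[3.3,-0.36,0,0,0,0],[3.6,-0.4,0,0,0,0]]
  ]
}}

```text
t: 11.45
tool_pos: [0.6327, -0.1176, 0.2047]
tool_rot: [-2.227, -2.216, 0.0]
contact_force: [-2.2, -4.4, 1.3]
opening: -0.0
grip_force: 0.0
```

```bash
python3 -c "
from h import *
redlid();go(-7,-80,203,np.pi/2-.11)"
```

```text
lid rack mm (top cam) [  -2.7 -165.5] r 0.048 bbox centre [  -2.5 -153.5]
t 11.50 rack mm [  -6.5 -228.1] z 204.6 x-axis yaw rel rack 1.460 F rack [-0.39 -2.95 -0.14] open 0.000 q6 -0.29
-> [14.71 -1.69  0.18] [ 0.    -0.001 -0.001]
```

Call:
{"method": "arm_command", "body": {
  "plan": [
    [[0.3,-0.03,0,0,0,0],[0.6,-0.07,0,0,0,0],[0.9,-0.1,0,0,0,0],[1.2,-0.13,0,0,0,0],[1.5,-0.17,0,0,0,0],[1.8,-0.2,0,0,0,0],[2.1,-0.23,0,0,0,0],[2.4,-0.26,0,0,0,0],[2.7,-0.3,0,0,0,0],[3.0,-0.33,0,0,0,0],[3.3,-0.36,0,0,0,0],[3.6,-0.4,0,0,0,0]]
  ]
}}

```text
t: 12.5
tool_pos: [0.6289, -0.0816, 0.2047]
tool_rot: [-2.227, -2.216, 0.0]
contact_force: [-2.0, -4.5, 0.4]
opening: 0.0
grip_force: 0.0
```

Call:
{"method": "arm_command", "body": {
  "plan": [
    [[0.3,-0.03,0,0,0,0],[0.6,-0.07,0,0,0,0],[0.9,-0.1,0,0,0,0],[1.2,-0.13,0,0,0,0],[1.5,-0.17,0,0,0,0],[1.8,-0.2,0,0,0,0],[2.1,-0.23,0,0,0,0],[2.4,-0.26,0,0,0,0],[2.7,-0.3,0,0,0,0],[3.0,-0.33,0,0,0,0],[3.3,-0.36,0,0,0,0],[3.6,-0.4,0,0,0,0]]
  ]
}}

```text
t: 13.5
tool_pos: [0.6251, -0.0456, 0.2048]
tool_rot: [2.227, 2.216, 0.0]
contact_force: [-1.9, -3.9, -0.0]
opening: 0.0
grip_force: 0.0
```

```bash
python3 -c "
from h import *
redlid();go(-7,-80,203,np.pi/2-.11)"
```

```text
lid rack mm (top cam) [ -1.4 -85.9] r 0.046 bbox centre [  0.  -72.7]
t 13.55 rack mm [  -6.3 -155.8] z 204.8 x-axis yaw rel rack 1.460 F rack [-0.47 -2.26  0.35] open 0.000 q6 -0.19
-> [ 7.52 -0.9   0.19] [ 0.001 -0.001 -0.001]
```

Call:
{"method": "arm_command", "body": {
  "plan": [
    [[0.3,-0.03,0,0,0,0],[0.6,-0.07,0,0,0,0],[0.9,-0.1,0,0,0,0],[1.2,-0.13,0,0,0,0],[1.5,-0.17,0,0,0,0],[1.8,-0.2,0,0,0,0],[2.1,-0.23,0,0,0,0],[2.4,-0.26,0,0,0,0],[2.7,-0.3,0,0,0,0],[3.0,-0.33,0,0,0,0],[3.3,-0.36,0,0,0,0],[3.6,-0.4,0,0,0,0]]
  ]
}}

```text
t: 14.55
tool_pos: [0.6213, -0.0096, 0.2047]
tool_rot: [-2.227, -2.216, 0.0]
contact_force: [-2.2, -3.2, 1.2]
opening: 0.0003
grip_force: 0.0
```

Call:
{"method": "arm_command", "body": {
  "plan": [
    [[0.25,-0.03,0,0,0,0],[0.5,-0.06,0,0,0,0],[0.75,-0.08,0,0,0,0],[1.0,-0.11,0,0,0,0],[1.25,-0.14,0,0,0,0],[1.5,-0.17,0,0,0,0],[1.75,-0.19,0,0,0,0],[2.0,-0.22,0,0,0,0],[2.25,-0.25,0,0,0,0],[2.5,-0.28,0,0,0,0],[2.75,-0.3,0,0,0,0],[3.0,-0.33,0,0,0,0]]
  ]
}}

```text
t: 15.55
tool_pos: [0.6181, 0.0204, 0.2048]
tool_rot: [-2.227, -2.216, -0.0]
contact_force: [-1.3, -4.2, -0.4]
opening: 0.0002
grip_force: 0.0
```

```bash
python3 -c "
from h import *
redlid();go(-7,-65,203,np.pi/2-.11)"
```

```text
lid rack mm (top cam) [ 0.1 -4. ] r 0.040 bbox centre [0.8 2.8]
t 15.60 rack mm [ -6.3 -89.5] z 204.7 x-axis yaw rel rack 1.460 F rack [-0.34 -2.58  0.02] open -0.000 q6 -0.08
-> [ 2.43 -0.34  0.18] [ 0.    -0.001 -0.001]
```

Call:
{"method": "arm_command", "body": {
  "plan": [
    [[0.2,-0.02,0,0,0,0],[0.4,-0.04,0,0,0,0],[0.6,-0.07,0,0,0,0],[0.8,-0.09,0,0,0,0],[1.0,-0.11,0,0,0,0]]
  ]
}}

```text
t: 16.02
tool_pos: [0.6171, 0.0302, 0.2048]
tool_rot: [-2.227, -2.216, 0.001]
contact_force: [-1.3, -4.4, 0.5]
opening: 0.0
grip_force: 0.0
```

Call:
{"method": "arm_command", "body": {
  "plan": [
    [[0.1,-0.01,0,0,0,0],[0.2,-0.02,0,0,0,0],[0.3,-0.03,0,0,0,0]]
  ]
}}

```text
t: 16.27
tool_pos: [0.6168, 0.0331, 0.2048]
tool_rot: [-2.227, -2.216, 0.001]
contact_force: [-2.4, -4.0, 1.9]
opening: 0.0001
grip_force: 0.0
```

Call:
{"method": "arm_command", "body": {
  "plan": [
    [[0.1,-0.01,0,0,0,0],[0.2,-0.02,0,0,0,0],[0.3,-0.03,0,0,0,0]]
  ]
}}

```text
t: 16.52
tool_pos: [0.6166, 0.0362, 0.2048]
tool_rot: [2.227, 2.216, 0.0]
contact_force: [-0.5, -3.7, 0.5]
opening: -0.0001
grip_force: 0.0
```

Call:
{"method": "arm_command", "body": {
  "plan": [
    [[0.1,-0.01,0,0,0,0],[0.2,-0.02,0,0,0,0]]
  ]
}}

```text
t: 16.68
tool_pos: [0.6164, 0.0383, 0.2048]
tool_rot: [-2.227, -2.216, -0.0]
contact_force: [-2.2, -4.1, 0.3]
opening: -0.0
grip_force: 0.0
```

Call:
{"method": "arm_command", "body": {
  "plan": [
    [[0.1,-0.01,0,0,0,0],[0.2,-0.02,0,0,0,0]]
  ]
}}

```text
t: 16.85
tool_pos: [0.6161, 0.0402, 0.2048]
tool_rot: [-2.227, -2.216, 0.0]
contact_force: [-1.5, -4.4, 0.1]
opening: 0.0
grip_force: 0.0
```

Call:
{"method": "arm_command", "body": {
  "plan": [
    [[0.1,-0.01,0,0,0,0],[0.2,-0.02,0,0,0,0]]
  ]
}}

```text
t: 17.02
tool_pos: [0.6159, 0.0422, 0.2047]
tool_rot: [-2.227, -2.216, 0.001]
contact_force: [-2.2, -4.9, 0.6]
opening: 0.0002
grip_force: 0.0
```

Call:
{"method": "arm_command", "body": {
  "plan": [
    [[0.1,-0.01,0,0,0,0],[0.2,-0.02,0,0,0,0]]
  ]
}}

```text
t: 17.18
tool_pos: [0.6158, 0.0443, 0.2048]
tool_rot: [-2.227, -2.216, -0.0]
contact_force: [-1.1, -3.2, -0.1]
opening: -0.0001
grip_force: 0.0
```

Call:
{"method": "arm_command", "body": {
  "plan": [
    [[0.1,-0.01,0,0,0,0],[0.2,-0.02,0,0,0,0]]
  ]
}}

```text
t: 17.35
tool_pos: [0.6156, 0.0463, 0.2048]
tool_rot: [2.227, 2.216, 0.0]
contact_force: [-0.4, -3.4, 0.0]
opening: -0.0002
grip_force: 0.0
```

Call:
{"method": "arm_command", "body": {
  "plan": [
    [[0.1,-0.01,0,0,0,0],[0.1,-0.01,0,0,0,0]]
  ]
}}

```text
t: 17.52
tool_pos: [0.6155, 0.0474, 0.2048]
tool_rot: [-2.227, -2.216, -0.0]
contact_force: [-1.0, -3.2, 0.5]
opening: 0.0
grip_force: 0.0
```

Call:
{"method": "arm_command", "body": {
  "plan": [
    [[0.1,-0.01,0,0,0,0],[0.1,-0.01,0,0,0,0]]
  ]
}}

```text
t: 17.68
tool_pos: [0.6154, 0.0483, 0.2048]
tool_rot: [-2.227, -2.216, 0.0]
contact_force: [-0.7, -3.7, 0.5]
opening: -0.0003
grip_force: 0.0
```

Call:
{"method": "arm_command", "body": {
  "plan": [
    [[0.1,-0.01,0,0,0,0],[0.1,-0.01,0,0,0,0]]
  ]
}}

```text
t: 17.85
tool_pos: [0.6154, 0.0493, 0.2048]
tool_rot: [2.227, 2.216, 0.001]
contact_force: [-0.9, -3.4, -0.5]
opening: 0.0002
grip_force: 0.0
```

```bash
python3 -c "
from h import *
im=redlid();state()
cv2.imwrite('pics/t5.png',cv2.resize(im[150:250,220:380],None,fx=4,fy=4))"
```

```text
lid rack mm (top cam) [-26.8 -13.1] r 0.024 bbox centre [-26.4 -17.8]
t 17.90 rack mm [ -6.1 -61. ] z 204.8 x-axis yaw rel rack 1.460 F rack [-0.71 -3.39 -0.59] open -0.000 q6 -0.04
```

Call:
{"method": "arm_command", "body": {
  "plan": [
    [[0.1,-0.01,0,0,0,0],[0.1,-0.01,0,0,0,0]]
  ]
}}

```text
t: 18.07
tool_pos: [0.6153, 0.0503, 0.2049]
tool_rot: [2.227, 2.216, 0.001]
contact_force: [-0.6, -2.9, -0.4]
opening: 0.0001
grip_force: 0.0
```

Call:
{"method": "arm_command", "body": {
  "plan": [
    [[0.1,-0.01,0,0,0,0],[0.1,-0.01,0,0,0,0]]
  ]
}}

```text
t: 18.23
tool_pos: [0.6152, 0.0513, 0.2048]
tool_rot: [-2.227, -2.216, -0.0]
contact_force: [-1.2, -3.6, 0.6]
opening: 0.0001
grip_force: 0.0
```

Call:
{"method": "arm_command", "body": {
  "plan": [
    [[0.1,-0.01,0,0,0,0],[0.1,-0.01,0,0,0,0]]
  ]
}}

```text
t: 18.4
tool_pos: [0.615, 0.0523, 0.2048]
tool_rot: [-2.227, -2.216, -0.0]
contact_force: [-1.1, -2.5, 0.8]
opening: 0.0002
grip_force: 0.0
```

Call:
{"method": "arm_command", "body": {
  "plan": [
    [[0.1,-0.01,0,0,0,0],[0.1,-0.01,0,0,0,0]]
  ]
}}

```text
t: 18.57
tool_pos: [0.6149, 0.0532, 0.2048]
tool_rot: [-2.227, -2.216, 0.0]
contact_force: [-1.5, -2.9, -0.1]
opening: 0.0003
grip_force: 0.0
```

Call:
{"method": "arm_command", "body": {
  "plan": [
    [[0.1,-0.01,0,0,0,0],[0.1,-0.01,0,0,0,0]]
  ]
}}

```text
t: 18.73
tool_pos: [0.6148, 0.0542, 0.2047]
tool_rot: [-2.227, -2.216, 0.0]
contact_force: [-1.7, -4.0, 0.8]
opening: -0.0001
grip_force: 0.0
```

Call:
{"method": "arm_command", "body": {
  "plan": [
    [[0.1,-0.01,0,0,0,0],[0.1,-0.01,0,0,0,0]]
  ]
}}

```text
t: 18.9
tool_pos: [0.6148, 0.0553, 0.2048]
tool_rot: [2.227, 2.216, 0.0]
contact_force: [-0.8, -2.8, 0.2]
opening: 0.0003
grip_force: 0.0
```

Call:
{"method": "arm_command", "body": {
  "plan": [
    [[0.1,-0.01,0,0,0,0],[0.1,-0.01,0,0,0,0]]
  ]
}}

```text
t: 19.07
tool_pos: [0.6148, 0.0561, 0.2049]
tool_rot: [2.226, 2.215, 0.0]
contact_force: [-0.5, -4.7, 0.1]
opening: 0.0004
grip_force: 0.0
```

Call:
{"method": "arm_command", "body": {
  "plan": [
    [[0.1,-0.01,0,0,0,0],[0.1,-0.01,0,0,0,0]]
  ]
}}

```text
t: 19.23
tool_pos: [0.6148, 0.0566, 0.2049]
tool_rot: [2.225, 2.215, -0.001]
contact_force: [-0.1, -7.5, 0.6]
opening: 0.0004
grip_force: 0.0
```

Call:
{"method": "arm_command", "body": {
  "plan": [
    [[0.07,-0.01,0,0,0,0],[0.07,-0.01,0,0,0,0]]
  ]
}}

```text
t: 19.4
tool_pos: [0.6148, 0.0568, 0.205]
tool_rot: [2.225, 2.214, -0.002]
contact_force: [0.8, -10.0, 0.9]
opening: -0.0002
grip_force: 0.0
```

```bash
python3 -c "
from h import *
state()"
```

```text
t 19.40 rack mm [ -5.9 -53.4] z 205.0 x-axis yaw rel rack 1.460 F rack [-0.25 -9.98  0.87] open -0.000 q6 -0.02
```

Call:
{"method": "arm_command", "body": {
  "plan": [
    [[-0.3,0.03,0,0,0,0],[-1.2,0.13,0,0,0,0],[-2.8,0.3,0,0,0,0],[-3.5,0.38,-2,0,0,0],[-3.5,0.38,-5,0,0,0],[-3.6,0,-8.5,0,0,0],[-4,-1.5,-11,0,0,0],[-4.5,-4.5,-11,0,0,0],[-5.2,-7.5,-11,0,0,0],[-5.8,-10.5,-11,0,0,0],[-6.3,-13,-11,0,0,0],[-6.6,-14.7,-11,0,0,0]]
  ]
}}

```text
t: 20.4
tool_pos: [0.4653, -0.0074, 0.3145]
tool_rot: [-2.226, -2.215, -0.002]
contact_force: [0.6, 0.1, 0.6]
opening: -0.0003
grip_force: 0.0
```

```bash
python3 - <<'E'
from h import *
im=redlid(); go(-160,-105,225,1.46)
h,s,v=cv2.split(cv2.cvtColor(im,cv2.COLOR_BGR2HSV)); 
cv2.imwrite('pics/t6.png',cv2.resize(im[145:265,205:365],None,fx=4,fy=4,interpolation=cv2.INTER_CUBIC))
E
```

```text
lid rack mm (top cam) [-2.5  8.8] r 0.048 bbox centre [-2.9  8. ]
t 20.45 rack mm [-162.7 -101.3] z 314.1 x-axis yaw rel rack 1.460 F rack [ 0.96  0.4  -0.36] open -0.000 q6 -0.17
-> [-0.34  0.33  8.91] [-0.002 -0.001 -0.   ]
```

View pics/t6.png

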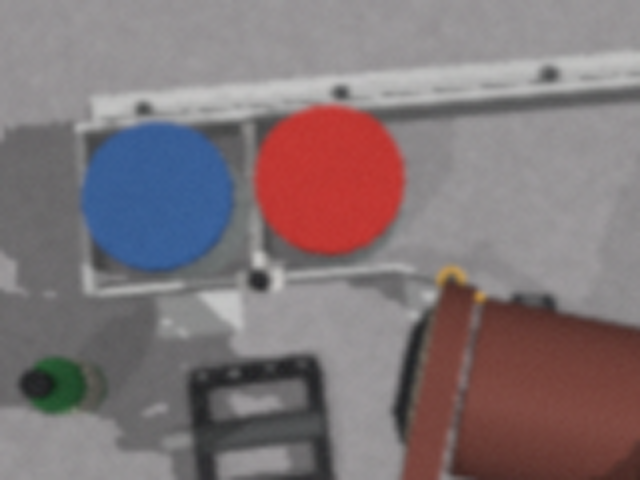

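The picture shows the red lid at (330,180), against the divider at x≈253 and the rail. The pedal and lube bottle are undisturbed. Next I'll descend beside the keeper.

Call:
{"method": "arm_command", "body": {
  "plan": [
    [[0,0,2,0,0,0],[0,0,5,0,0,0],[0,0,7.5,0,0,0],[0,0,8.9,0,0,0],[0,0,8.9,0,0,0],[0,0,8.9,0,0,0]]
  ]
}}

```text
t: 20.95
tool_pos: [0.4673, -0.0072, 0.2254]
tool_rot: [-2.226, -2.215, 0.0]
contact_force: [1.0, -0.2, 1.2]
opening: -0.0002
grip_force: 0.0
```

```bash
python3 - <<'E'
from h import *
o,M=state(); p0=torack(o['tool_pos'])*1e3; a=1.46
def wp(x,y): dx,dy=x-p0[0],y-p0[1]; return ((dx*np.cos(a)+dy*np.sin(a))/10).round(2),((dx*np.sin(a)-dy*np.cos(a))/10).round(2)
for th in np.arange(2.3,-.01,-.1):
    x=-71+82*np.cos(th)-22*np.sin(th); y=-66-82*np.sin(th)-22*np.cos(th); print('%.1f'%th,round(x),round(y),*wp(x,y))
E
```

```text
t 20.95 rack mm [-159.3 -101.5] z 225.4 x-axis yaw rel rack 1.460 F rack [ 1.01 -0.27  1.22] open -0.000 q6 -0.17
2.3 -142 -112 -0.9 1.84
2.2 -137 -119 -1.53 2.41
2.1 -131 -126 -2.1 3.04
2.0 -125 -131 -2.6 3.73
1.9 -118 -136 -3.03 4.46
1.8 -111 -141 -3.38 5.23
1.7 -103 -144 -3.66 6.03
1.6 -95 -147 -3.85 6.86
1.5 -87 -149 -3.96 7.7
1.4 -79 -151 -3.99 8.55
1.3 -70 -151 -3.93 9.39
1.2 -62 -150 -3.79 10.23
1.1 -53 -149 -3.56 11.05
1.0 -45 -147 -3.25 11.84
0.9 -37 -144 -2.87 12.6
0.8 -30 -140 -2.41 13.31
0.7 -22 -136 -1.88 13.98
0.6 -16 -130 -1.29 14.59
0.5 -10 -125 -0.65 15.13
0.4 -4 -118 0.05 15.61
0.3 1 -111 0.8 16.02
0.2 5 -104 1.58 16.35
0.1 8 -96 2.39 16.61
-0.0 11 -88 3.22 16.78
```

Call:
{"method": "arm_command", "body": {
  "plan": [
    [[-0.9,1.84,0,0,0,0],[-1.2,2.1,0,0,0,0],[-1.53,2.41,0,0,0,0],[-1.8,2.7,0,0,0,0],[-2.1,3.04,0,0,0,0],[-2.35,3.38,0,0,0,0],[-2.6,3.73,0,0,0,0],[-2.8,4.1,0,0,0,0],[-3.03,4.46,0,0,0,0],[-3.2,4.85,0,0,0,0],[-3.38,5.23,0,0,0,0],[-3.66,6.03,0,0,0,0]]
  ]
}}

```text
t: 21.95
tool_pos: [0.5273, -0.0443, 0.2255]
tool_rot: [-2.226, -2.215, 0.001]
contact_force: [-1.2, 0.4, -0.4]
opening: -0.0005
grip_force: 0.4
```

```bash
python3 - <<'E'
from h import *
state(); im,d=get_image('scene'); cv2.imwrite('pics/s2.png',cv2.resize(im[90:290,250:490],None,fx=3,fy=3,interpolation=cv2.INTER_CUBIC))
E
```

```text
t 21.95 rack mm [-103.6 -144.7] z 225.5 x-axis yaw rel rack 1.460 F rack [-1.18  0.56 -0.36] open -0.001 q6 -0.22
```

View pics/s2.png

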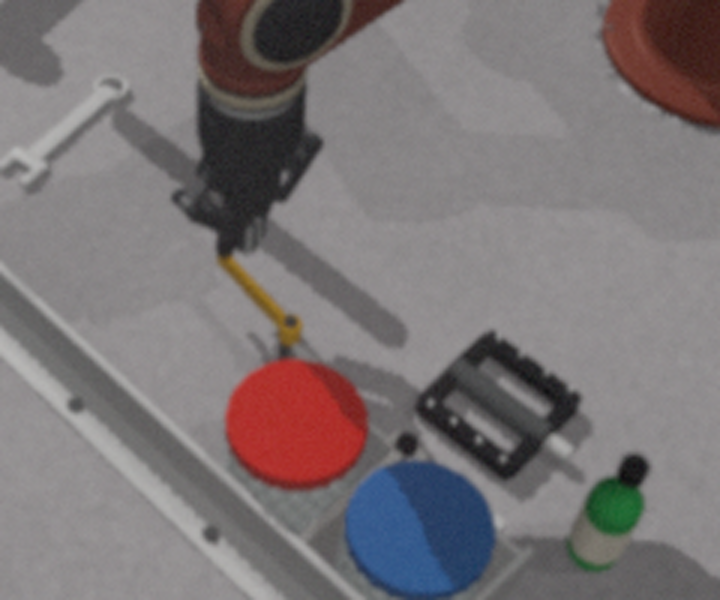

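The keeper bar, from (225,258) to (290,325), is being swung and now lies about parallel to the rail. I'll continue along the arc.

Call:
{"method": "arm_command", "body": {
  "plan": [
    [[-0.1,0.4,0,0,0,0],[-0.19,0.83,0,0,0,0],[-0.25,1.25,0,0,0,0],[-0.3,1.67,0,0,0,0],[-0.32,2.1,0,0,0,0],[-0.33,2.52,0,0,0,0],[-0.3,2.94,0,0,0,0],[-0.27,3.36,0,0,0,0],[-0.2,3.78,0,0,0,0],[-0.13,4.2,0,0,0,0],[0,4.6,0,0,0,0],[0.1,5.02,0,0,0,0]]
  ]
}}

```text
t: 23.0
tool_pos: [0.5779, -0.0435, 0.2258]
tool_rot: [2.227, 2.216, -0.0]
contact_force: [-0.2, -1.2, 0.5]
opening: -0.0004
grip_force: 0.3
```

Call:
{"method": "arm_command", "body": {
  "plan": [
    [[0.15,0.4,0,0,0,0],[0.31,0.79,0,0,0,0],[0.5,1.17,0,0,0,0],[0.69,1.55,0,0,0,0],[0.92,1.9,0,0,0,0],[1.15,2.26,0,0,0,0],[1.42,2.6,0,0,0,0],[1.68,2.93,0,0,0,0],[2,3.24,0,0,0,0],[2.27,3.54,0,0,0,0],[2.6,3.8,0,0,0,0],[2.91,4.08,0,0,0,0]]
  ]
}}

```text
t: 24.0
tool_pos: [0.6187, -0.0144, 0.2258]
tool_rot: [2.227, 2.216, 0.0]
contact_force: [0.5, -0.4, -0.3]
opening: 0.0001
grip_force: 0.3
```

```bash
python3 - <<'E'
from h import *
state(); im,d=get_image('scene'); cv2.imwrite('pics/s3.png',cv2.resize(im[90:290,250:490],None,fx=3,fy=3,interpolation=cv2.INTER_CUBIC))
go(11,-88,225,1.46)
E
```

```text
t 24.00 rack mm [  -9.5 -124.6] z 225.8 x-axis yaw rel rack 1.460 F rack [ 0.48 -0.46 -0.31] open 0.000 q6 -0.14
t 24.05 rack mm [  -9.2 -124.2] z 225.9 x-axis yaw rel rack 1.460 F rack [-0.76  0.38  0.46] open 0.000 q6 -0.14
-> [3.82 1.6  0.09] [ 0.001 -0.     0.   ]
```

View pics/s3.png

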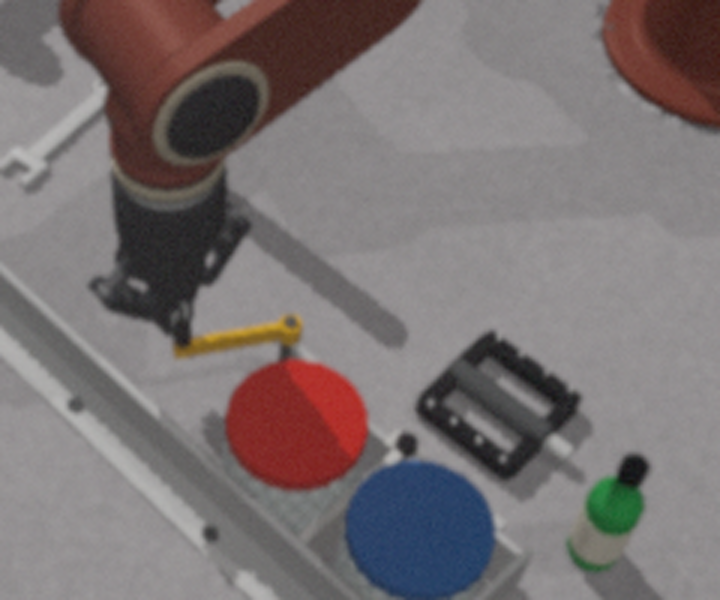

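The bar from (180,350) to (290,325) is at about 0.5 rad and still touching the fingers. I'll finish the swing.

Call:
{"method": "arm_command", "body": {
  "plan": [
    [[0.35,0.25,0,0,0,0],[0.7,0.48,0,0,0,0],[1.08,0.7,0,0,0,0],[1.45,0.89,0,0,0,0],[1.8,1.05,0,0,0,0],[2.23,1.22,0,0,0,0],[2.6,1.35,0,0,0,0],[3.0,1.48,0,0,0,0]]
  ]
}}

```text
t: 24.72
tool_pos: [0.6335, 0.0157, 0.2258]
tool_rot: [-2.227, -2.216, 0.0]
contact_force: [-0.4, -1.5, 0.2]
opening: 0.0001
grip_force: 0.3
```

Call:
{"method": "arm_command", "body": {
  "plan": [
    [[0.2,0.05,0,0,0,0],[0.4,0.1,0,0,0,0],[0.4,0.1,0,0,0,0]]
  ]
}}

```text
t: 24.97
tool_pos: [0.6345, 0.0197, 0.2258]
tool_rot: [-2.227, -2.216, -0.001]
contact_force: [-1.2, 0.0, -0.2]
opening: -0.0001
grip_force: 0.0
```

Call:
{"method": "arm_command", "body": {
  "plan": [
    [[0.1,0,0,0,0,0],[0.2,0,0,0,0,0],[0.2,0,0,0,0,0]]
  ]
}}

```text
t: 25.22
tool_pos: [0.6344, 0.0213, 0.2259]
tool_rot: [2.227, 2.216, 0.0]
contact_force: [-1.0, 0.2, -0.3]
opening: -0.0003
grip_force: 0.0
```

```bash
python3 -c "
from h import *
state()"
```

```text
t 25.22 rack mm [  9.9 -90.8] z 225.9 x-axis yaw rel rack 1.460 F rack [-0.95  0.31 -0.28] open -0.000 q6 -0.08
```

Call:
{"method": "arm_command", "body": {
  "plan": [
    [[0.1,0,0,0,0,0],[0.2,0,0,0,0,0],[0.2,0,0,0,0,0]]
  ]
}}

```text
t: 25.47
tool_pos: [0.6345, 0.0233, 0.2259]
tool_rot: [2.227, 2.216, 0.0]
contact_force: [-0.2, 1.3, 0.7]
opening: 0.0
grip_force: 0.1
```

Call:
{"method": "arm_command", "body": {
  "plan": [
    [[0.1,0,0,0,0,0],[0.2,0,0,0,0,0],[0.2,0,0,0,0,0]]
  ]
}}

```text
t: 25.72
tool_pos: [0.6344, 0.0254, 0.2259]
tool_rot: [2.227, 2.216, 0.0]
contact_force: [-0.4, -0.2, -0.8]
opening: -0.0003
grip_force: 0.1
```

Call:
{"method": "arm_command", "body": {
  "plan": [
    [[0.1,0,0,0,0,0],[0.1,0,0,0,0,0],[0.1,0,0,0,0,0]]
  ]
}}

```text
t: 25.97
tool_pos: [0.6344, 0.0263, 0.2257]
tool_rot: [-2.227, -2.216, 0.0]
contact_force: [0.1, -0.5, 0.2]
opening: -0.0002
grip_force: 0.0
```

Call:
{"method": "arm_command", "body": {
  "plan": [
    [[0.1,0,0,0,0,0],[0.1,0,0,0,0,0],[0.1,0,0,0,0,0]]
  ]
}}

```text
t: 26.22
tool_pos: [0.6343, 0.0273, 0.2257]
tool_rot: [-2.227, -2.216, 0.0]
contact_force: [0.1, -0.4, 0.7]
opening: 0.0002
grip_force: 0.0
```

Call:
{"method": "arm_command", "body": {
  "plan": [
    [[0.1,0,0,0,0,0],[0.1,0,0,0,0,0],[0.1,0,0,0,0,0]]
  ]
}}

```text
t: 26.47
tool_pos: [0.6344, 0.0283, 0.2257]
tool_rot: [-2.227, -2.216, 0.0]
contact_force: [-0.1, 0.2, -0.3]
opening: -0.0
grip_force: 0.1
```

Call:
{"method": "arm_command", "body": {
  "plan": [
    [[0.1,0,0,0,0,0],[0.1,0,0,0,0,0],[0.1,0,0,0,0,0]]
  ]
}}

```text
t: 26.72
tool_pos: [0.6344, 0.0291, 0.2257]
tool_rot: [2.227, 2.216, -0.001]
contact_force: [-0.4, -2.8, -0.1]
opening: -0.0001
grip_force: 0.9
```

Call:
{"method": "arm_command", "body": {
  "plan": [
    [[0.1,0,0,0,0,0],[0.1,0,0,0,0,0],[0.1,0,0,0,0,0]]
  ]
}}

```text
t: 26.97
tool_pos: [0.6344, 0.0295, 0.2257]
tool_rot: [2.226, 2.215, -0.003]
contact_force: [-0.4, -4.6, -0.2]
opening: -0.0001
grip_force: 2.6
```

```bash
python3 - <<'E'
from h import *
state(); im,d=get_image('scene'); 
h,s,v=cv2.split(cv2.cvtColor(im,cv2.COLOR_BGR2HSV)); m=(h>14)&(h<32)&(s>130)&(v>90); m[:130]=0;m[300:]=0;m[:,:200]=0;m[:,480:]=0
ys,xs=np.where(m); w=pts('scene',np.c_[xs,ys],z=.055); r=np.array([torack(p) for p in w])*1e3
vx,vy,x0,y0=cv2.fitLine(r.astype(np.float32),cv2.DIST_HUBER,0,.01,.01).ravel(); print('angle',np.arctan2(-vy,vx),x0,y0,r.min(0),r.max(0),len(r))
E
```

```text
t 26.97 rack mm [ 10.7 -82.6] z 225.7 x-axis yaw rel rack 1.460 F rack [-0.91 -4.51 -0.19] open -0.000 q6 -0.06
angle -0.00042009982 -32.643124 -60.73934 [-78.5842903  -71.16222715] [ 18.87990794 -51.61211398] 165
```

The keeper is on its stop with its angle about 0. I'll back away and check.

Call:
{"method": "arm_command", "body": {
  "plan": [
    [[-0.2,0,0,0,0,0],[-1,0,0,0,0,0],[-2.5,0,0,0,0,0],[-4.5,0,0,0,0,0],[-5,0,-2,0,0,0],[-5,0,-5.5,0,0,0],[-5,0,-9,0,0,0],[-8,0,-12,0,0,0],[-11,0,-12,0,0,0],[-13,0,-12,0,0,0],[-13,0,-12,0,0,0]]
  ]
}}

```text
t: 27.93
tool_pos: [0.6337, -0.104, 0.3473]
tool_rot: [2.23, 2.209, 0.001]
contact_force: [-0.1, -0.2, 0.2]
opening: -0.0002
grip_force: 0.0
```

```bash
python3 - <<'E'
from h import *
state(); im,d=get_image('scene'); redlid()
cv2.imwrite('pics/s4.png',cv2.resize(im[130:300,250:490],None,fx=3,fy=3,interpolation=cv2.INTER_CUBIC))
h,s,v=cv2.split(cv2.cvtColor(im,cv2.COLOR_BGR2HSV)); m=(h>14)&(h<32)&(s>130)&(v>90); m[:130]=0;m[300:]=0;m[:,:200]=0;m[:,480:]=0
ys,xs=np.where(m); w=pts('scene',np.c_[xs,ys],z=.055); r=np.array([torack(p) for p in w])*1e3
vx,vy,x0,y0=cv2.fitLine(r.astype(np.float32),cv2.DIST_HUBER,0,.01,.01).ravel(); print('angle',np.arctan2(-vy,vx),x0,y0,len(r))
E
```

```text
t 27.93 rack mm [  -4.1 -215.3] z 347.3 x-axis yaw rel rack 1.456 F rack [-0.15 -0.22  0.23] open -0.000 q6 -0.27
lid rack mm (top cam) [-3.   7.4] r 0.048 bbox centre [-2.8  9.1]
angle -0.0014616741 -32.75625 -60.74294 167
```

View pics/s4.png

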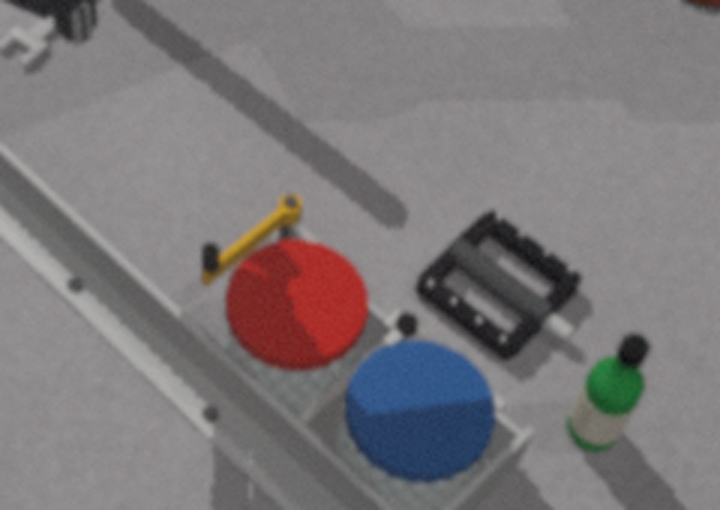

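The keeper is shut across the bay, from (205,278) to (290,205), the jar is home with its lid at (297,303), and the other things are where they were.

```bash
python3 -c "
from station import finish_job; print(finish_job())"
```

```text
the job is handed in; nothing more can be done
None
```

The job is handed in: the jar sits home against the divider and rail (peak push about 10 N), the keeper is shut on its stop at an angle of about 0, the last pictures show the other things undisturbed, and it took about 28 s of robot time.

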